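Clip the cover onto the paint mixer's pot

TASK

Get the paint mixer ready to run: pick up the loose white cover by its grip bar, set it on the pot of the mixer and press it straight down until all three clip arms have snapped under the pot's rim and the cover sits fully home, then let go. The pot stands on springs and sinks as you press; press gently, only as hard as the clips need, and do not ram the pot against its stops or shift the jar, the cup or the brush.

Things in the scene. Friction and masses are not known exactly. Their poses are not given: they have to be found in the camera images.
- lid: Loose round white plastic cover, about 0.15 kg. Origin: centre of the underside of its plate, z up. Plate 102 mm across, 5 mm thick (z 0 to 5 mm). On its middle an upright grip bar, 60 mm long along x, 12 mm thick along y, from 5 to 43 mm above the origin. It starts standing on three clip arms that reach 19.5 mm below the origin. It may go on the pot at any yaw.
- lid_grip (a point): Point in the middle of the cover's grip bar, 27 mm above the cover's origin (22 mm above the plate's top face, 16 mm below the bar's top); axes as the cover's: the bar is pinched across y from above. Fingertips reaching 19 mm past this point stay 3 mm clear of the plate.
- mixer: Paint mixer: grey box 130 x 130 mm, 55 mm high, fixed to the table, that carries the pot on four springs; origin under its centre. The cover needs a downward push of 8 to 18 N, depending on friction, to snap onto the pot (the push then falls by 4 N or more), so the pot sinks several millimetres before the clips pass.
- pot: Round white pot on a 110 mm aluminium carriage plate on springs. Origin: centre of the plate's underside, z up. It moves only straight up and down: it begins to yield at 1 to 4 N, sinks about 0.77 mm for each further newton and meets hard stops 13.5 mm down (at about 20 N); released, it springs back.
- pot_rim (a point): Centre of the pot's mouth at the rim's top, about 141 mm above the table. The rim is a cone, 90 mm across at the top, 101 mm across 14 mm lower, where it steps in to the 86 mm body. With the cover fully home its origin is at this point. The barbs first touch the cone when the cover is about 11 mm higher; the push peaks about 4 mm above home.
- clip1 (a joint): hinge of the sprung rigid clip arm on the cover's +y side: 0 = arm upright (free, or hooked under the rim), grows to about 0.15 rad as the arm is spread by the rim's widest part. The arm's outside is at radius 54.5 mm; the rounded barb at its foot points inward to radius 47.5 mm
- clip2 (a joint): hinge of the same kind of arm 120 degrees anticlockwise from the first
- clip3 (a joint): hinge of the same kind of arm 240 degrees anticlockwise from the first
- jar: Bystander: closed clear jar with a white cap, 60 mm across, 85 mm high; origin under its centre. Leave it where it is.
- mug: Bystander: open white ceramic cup, 72 mm across, 85 mm high; origin under its centre. Leave it where it is.
- brush: Bystander: brush lying on the table, 200 mm long along its x. Leave it where it is.
There are look-alikes about, which are no part of the job. Leave any green look-alike of the lid alone. There is more than one size of the mixer; the job needs the larger.

How it is judged:
On the way, in this order (a step that is already met when the one before it is completed fails the run):
1. the cover has been lifted and is held over the pot, not yet on it (horizontal distance between lid and pot_rim below 0.02 m and z of lid in the frame of pot_rim above 0.014 m), for 0.05 s.
2. the cover is pressed home with all three clips snapped under the rim (z of lid in the frame of pot_rim between -0.003 and 0.0028 m and horizontal distance between lid and pot_rim below 0.005 m and angle between the z axis of lid and the z axis of pot, either way round below 0.05 rad and value of joint each of clip1, clip2, clip3 below 0.09 rad), for 0.2 s.
At the end, for the whole second after the job is handed in: The cover rests on the pot's rim with its underside within 3 mm of the rim's top, centred within 5 mm and level with it within 0.05 rad, all three clip arms back within 0.09 rad of upright (snapped under the rim), released and at rest (all of step 2 and linear speed of each of lid, pot below 0.01 m/s); the robot touches nothing.
It fails at once if the cover is pressed down onto the pot with more than 35 N (contact force between lid and pot above 35 N and distance of pot from where it was at the start of the episode above 0.006 m).
It fails at once if the robot pushes on the pot itself with more than 10 N (contact force between any of the fingers, the arm and pot above 10 N).
It fails at once if the jar, the cup or the brush is shifted by more than 20 mm or the jar or the cup tipped (distance of any of jar, mug, brush from where it was at the start of the episode above 0.02 m or angle between any of jar, mug's own z axis and vertical above 0.3 rad).
It also fails if it takes over 58 s, if anything falls off the work surface, if the arm or the gripper's body presses on something with over 40 N, if the wrist force passes 120 N, or if a joint passes its speed limit or range.

ROBOT

A 6-joint arm with a two-finger parallel gripper is mounted at the origin on the work surface. World frame = base frame: x ahead of the robot, y to its left, z up, the work surface at z = 0. Lengths are in m, angles in rad, forces in N, time in s.
With the tool pointing down it reaches from about 0.35 to 0.875 m from the base axis. Payload 15.5 kg.
Tool frame: the origin (TCP) lies on the centre line of the jaws, within the pads' length; the fingertips stand bot.nose_length ahead of it and the grasp point (between the pads) lies 6 mm ahead of it (bot.nose_length is the distance from the TCP to the fingertips, in m); z points along the fingers, y is the line along which they close (so a half turn about z gives the same grasp; the last joint's range is limited). The gripper opens to 85 mm and grips with 20 to 120 N. Pads are 22 mm wide; open, the fingers measure 114 mm over their backs; the gripper's body (76 mm by 85 mm) begins 54 mm behind the grasp point. The pads swing forward as they close: fully open they stand 13 mm farther back than shut.
Start: joints at [-1.419, 0.494, 1.345, -0, 1.302, -0.096], TCP at [0.153, -0.606, 0.256] pointing down, gripper open.
Joint ranges: [-2.91, 2.91], [-0.82, 2.16], [0.22, 2.67], [-1.22, 4.37], [0.12, 2.79], [-3.08, 3.08]. Speed limits (rad/s): [1.89, 1.89, 2.57, 3.01, 3.01, 3.01].

INTERFACE

Orientations are given as a 3x3 rotation matrix whose columns are the frame's x, y, z axes.
In Python, from rig import bot gives the robot as it stands.
- The arm moves only by the tool apply_moves, never from a script. Its argument "increments" is a list of rows, each a list of 3 entries, a list of its own where there are three numbers: the shift along the tool's x, y, z in m, then the turn about the tool's z in degrees, then the finger opening in m, from 0 to 0.0854. A call has 1 to 20 rows; each row is the pose to reach, as a shift and turn from the pose commanded when the call began, along the tool's axes at that moment; what a row does not reach only later rows make up. A row lasts 1/8 s, in which the tool goes at most 62.5 mm and 10.7 degrees, less where a joint would pass 70% of its speed; a pose out of reach is approached as far as the arm can. A call with a gripper value outside its range is refused whole. The fingers move at their own pace and stop on an object; "force" is the grip in N (left out, the last holds). Time passes only in rows, so rows that repeat a pose let the fingers close. It gives the time, the measured TCP pose, the force, the opening and the grip force at its end, in the units of the state.
- bot.state(): the state, without advancing time (a new reading comes with each control period).
- bot.get_image(name): name is "scene" or "top" or "wrist"; returns the picture (480x640x3 uint8, red, green, blue); there is no depth.
- bot.camera_model(name): a dict with "vfov" (degrees; the focal length in pixels is half the picture's height over the tangent of half this angle, whatever the lens; pixels are square), "cx", "cy" (the principal point, pixels), "R" (3x3) and "t" (3): a world point X has camera coordinates R X + t; the wrist camera has in their place "hand_eye" (4x4, takes a point from camera to tool coordinates, whose origin is the TCP and whose axes are the flange's). Camera axes: x right, y down, z forward; pixel columns grow to the right and rows downward; lengths in m; the calibration is good to about 2 mm. The wrist camera is an equidistant fisheye: a pixel r from the principal point sees the ray r / f radians off the axis. A picture is of the moment at which its call begins: read the wrist's pose just before it. camera_model takes no time and is no camera call.
- bot.job_done(): hands the job in; it is judged then, once.
Trained networks look in the newest picture that a camera, given by its name, has taken for a name from the list of things; names that differ only in an ending like _2 or _b are one class to them, and where a whole thing is asked for, a point or a joint stands for the part that bears it (a point fixed in the world has none). Each returns a list of dicts, best first, with "score" (0 to 1); they miss things now and then, are a little off and sometimes report something else, mostly with a low value. They report only what shows in the picture. A call takes as long as a camera call. They do not tell look-alikes from the thing itself.
- bot.masks_of(camera, target): "mask" (480x640 bool, what is visible of it) and "xy" ([column, row] in pixels, amid what is visible of it).
The state is a dict: "clock": time; "qpos": joint angles; "joint_vel": joint speeds; "effort": joint torques, N m; "position": TCP position; "tcp_rot": TCP orientation; "contact_force": force on the tool from outside, world axes, zero at the start; "torque": the same for the moment, N m; "gripper_width": finger opening in m; "finger_force": force on a finger pad.
Only numpy, scipy, OpenCV 4.12 (cv2) and the standard library are available. Lean on these libraries where they do the work, as an engineer would, in place of code of your own. Each camera call takes 0.05 s, during which the arm holds its last target. There are 200 camera calls.

## Working session

There is one attempt and no reset: what is moved stays moved. The work goes in short steps, Python scripts to look and compute and a tool call to move; the robot and the scene stay as the last step left them, time stands still between calls to the robot, and variables do not carry over. Pictures are saved under pics/ and viewed, at most 10 in all, crops included, and the job is handed in when it is done.

Besides the shell and the picture viewer there is one more tool, called as name([rows], argument=value, ...), one row to a line, values as JSON. apply_moves: Moves the arm, as the interface text tells. Its arguments: {"type":"object","properties":{"increments":{"type":"array"},"force":{"type":"number"}},"required":["increments"]}

```bash
mkdir -p pics; cat > h.py <<'E'
import numpy as np, cv2
from rig import bot
def save(n,f):
    im=bot.get_image(n); cv2.imwrite(f,im[:,:,::-1]); return im
def ray(name,uv,st=None):
    m=bot.camera_model(name); f=240/np.tan(np.radians(m['vfov']/2))
    x,y=uv[0]-m['cx'],uv[1]-m['cy']
    if 'hand_eye' in m:
        st=st or bot.state(); H=np.array(m['hand_eye']); r=np.hypot(x,y); a=r/f
        d=np.array([np.sin(a)*x/r,np.sin(a)*y/r,np.cos(a)]); R=np.array(st['tcp_rot'])
        return R@H[:3,3]+np.array(st['position']), R@H[:3,:3]@d
    R=np.array(m['R']);t=np.array(m['t']); d=R.T@np.array([x/f,y/f,1]); return -R.T@t, d/np.linalg.norm(d)
def atz(name,uv,z,st=None):
    o,d=ray(name,uv,st); return o+d*(z-o[2])/d[2]
def tri(rays):
    A=0;b=0
    for o,d in rays:
        P=np.eye(3)-np.outer(d,d); A=A+P; b=b+P@o
    X=np.linalg.solve(A,b); return X,[np.linalg.norm((np.eye(3)-np.outer(d,d))@(X-o)) for o,d in rays]
def proj(name,X,st=None):
    m=bot.camera_model(name); f=240/np.tan(np.radians(m['vfov']/2)); X=np.atleast_2d(X)
    if 'hand_eye' in m:
        st=st or bot.state(); H=np.array(m['hand_eye']); R=np.array(st['tcp_rot'])
        c=((X-np.array(st['position']))@R-H[:3,3])@H[:3,:3]
        rr=np.hypot(c[:,0],c[:,1]); a=np.arctan2(rr,c[:,2])*f/rr
        return np.c_[c[:,0]*a+m['cx'],c[:,1]*a+m['cy']]
    c=X@np.array(m['R']).T+np.array(m['t']); return np.c_[c[:,0]/c[:,2]*f+m['cx'],c[:,1]/c[:,2]*f+m['cy']]
E
python3 - <<'E'
from h import *
a=save('scene','pics/s1.png'); b=save('top','pics/t1.png')
print(bot.nose_length, bot.state())
for c in ('scene','top'):
    m=bot.camera_model(c); print(c,m['vfov'],-np.array(m['R']).T@m['t'])
    for t in ('lid','mixer','pot','lid_grip','jar','mug','brush'):
        for r in bot.masks_of(c,t):
            print(c,t,round(r['score'],2),np.round(r['xy'],1),r['mask'].sum(), np.round(atz(c,r['xy'],{'lid':.04,'lid_grip':.06,'pot':.14,'mixer':.05}.get(t,.04))[:2],3))
E
```

```text
0.025 {'clock': 0.1, 'qpos': array([-1.41949258e+00,  4.94111285e-01,  1.34606667e+00,  1.91381876e-06,
        1.30247805e+00, -9.54994693e-02]), 'joint_vel': array([ 1.05166468e-04, -1.74084987e-03, -1.34532894e-03, -1.30060009e-04,
       -2.11202721e-05,  3.99107669e-04]), 'effort': array([ 2.86804454e-03, -8.83585167e+01, -3.84563076e+01, -2.91189226e-04,
        5.22253467e-03,  2.80194240e-05]), 'position': array([ 0.15265107, -0.60577366,  0.25576677]), 'tcp_rot': array([[ 9.69698498e-01,  2.44304725e-01, -1.58451960e-04],
       [ 2.44304754e-01, -9.69697933e-01,  1.05148332e-03],
       [ 1.03231805e-04, -1.05833237e-03, -9.99999435e-01]]), 'contact_force': array([-0.21311185, -0.18861416,  0.32235239]), 'torque': array([0.047014  , 0.03732131, 0.07280406]), 'finger_force': 0.0, 'gripper_width': 0.08520449151035137}
scene 42.677029744464924 [ 1.12736856 -0.3645826   1.08144317]
scene lid 0.63 [211.5 319. ] 2076 [ 0.597 -0.171]
scene lid 0.61 [154.9 380.8] 2561 [ 0.626 -0.318]
scene lid 0.61 [389.7 281.5] 1452 [0.77  0.132]
scene mixer 0.88 [324.9 197.5] 4604 [0.538 0.176]
s
[... 384 characters left out ...]
.6] 1048 [0.54  0.358]
top 57.5555969839093 [0.42817481 0.03811798 1.09835371]
top lid 0.97 [468.2 226.4] 1335 [ 0.611 -0.318]
top lid 0.88 [401.7 241. ] 1325 [ 0.579 -0.154]
top mixer 0.72 [263.2 259.7] 3034 [0.541 0.183]
top mixer 0.69 [343.4 236.8] 1422 [ 0.592 -0.012]
top pot 0.66 [262.5 257.9] 1779 [0.535 0.172]
top pot 0.64 [342.  234.3] 760 [ 0.583 -0.005]
top pot 0.5 [286.3 162.7] 751 [0.753 0.117]
top pot 0.23 [187.8 271.5] 1080 [0.51  0.337]
top lid_grip 0.97 [405.6 239.7] 1374 [ 0.579 -0.16 ]
top lid_grip 0.82 [465.3 229.3] 1339 [ 0.6   -0.304]
top jar 0.71 [389.2 169.1] 624 [ 0.762 -0.134]
top mug 0.98 [286.3 165.4] 768 [0.78  0.125]
top brush 0.81 [187.4 270. ] 997 [0.522 0.369]
```

View pics/s1.png

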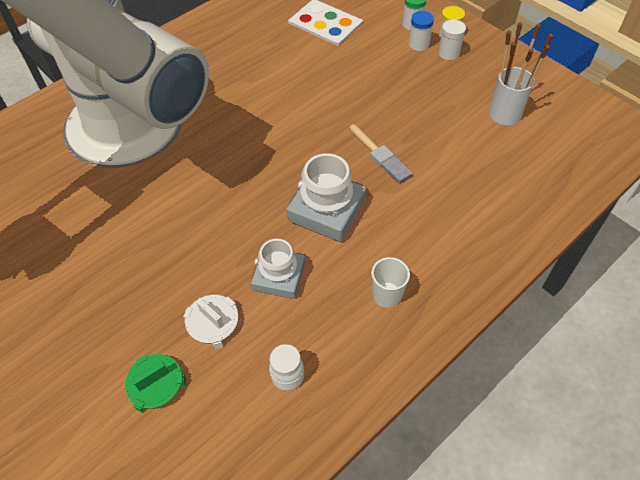

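View pics/t1.png

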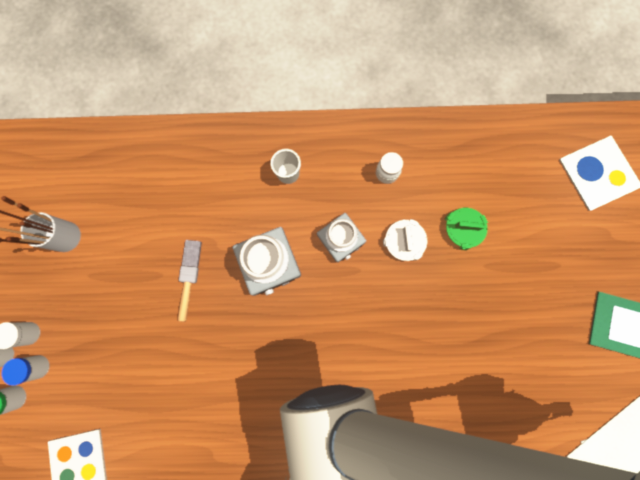

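The white cover is at scene (211,319) and top (405,240). It could be confused with the green cover at scene (155,381) / top (467,228), or with the mug at scene (390,282), which the network reports as a lid. There are two mixers: the larger at scene (326,195) / top (264,260), and the smaller at scene (279,270) / top (342,237). I choose the white cover and the larger mixer.

apply_moves([
  [[0.05,-0.03,0],0,0.085],
  [[0.1,-0.06,0],0,0.085],
  [[0.15,-0.09,0],0,0.085],
  [[0.2,-0.12,0],0,0.085],
  [[0.25,-0.15,0],0,0.085],
  [[0.3,-0.18,0],0,0.085],
  [[0.35,-0.21,0],0,0.085],
  [[0.4,-0.24,0],0,0.085],
  [[0.44,-0.27,0],0,0.085],
  [[0.44,-0.27,0],0,0.085],
  [[0.44,-0.27,0],0,0.085],
])

```text
clock: 2.17
position: [0.5132, -0.2369, 0.2563]
tcp_rot: [[0.97, 0.245, -0.0], [0.245, -0.97, -0.0], [-0.0, 0.0, -1.0]]
contact_force: [-0.9, -0.9, 1.3]
gripper_width: 0.0848
finger_force: 0.0
```

```bash
cat > look.py <<'E'
from h import *
import pickle,sys
k=sys.argv[1]
st=bot.state(); im=save('wrist',f'pics/w{k}.png'); out={'st':st}
for t in sys.argv[2:]:
    r=bot.masks_of('wrist',t); out[t]=r
    for q in r: print(t,round(q['score'],2),np.round(q['xy'],1),q['mask'].sum(),[np.round(atz('wrist',q['xy'],z,st)[:2],4) for z in (.04,.14)])
print(np.round(st['position'],4)); pickle.dump(out,open(f'w{k}.pkl','wb'))
E
python3 look.py 1 lid lid_grip; python3 -c "
from h import *;print(bot.camera_model('wrist'))"
```

```text
lid 0.95 [268.9 124.9] 9119 [array([ 0.5831, -0.1717]), array([ 0.5859, -0.1853])]
lid 0.82 [426.6 134.5] 8481 [array([ 0.6117, -0.3111]), array([ 0.6059, -0.283 ])]
lid_grip 0.88 [270.3 120.4] 9224 [array([ 0.5873, -0.1719]), array([ 0.5888, -0.1855])]
lid_grip 0.88 [428.2 134. ] 8503 [array([ 0.6126, -0.3124]), array([ 0.6065, -0.2839])]
[ 0.5132 -0.2369  0.2563]
{'vfov': 65.70646984690485, 'cx': 320.96349200293196, 'cy': 246.55643873216454, 'hand_eye': array([[ 1.32861037e-03, -9.48405411e-01, -3.17057426e-01,
         8.15407193e-02],
       [ 9.99998716e-01,  1.54417537e-03, -4.28615119e-04,
         3.63176099e-04],
       [ 8.96093165e-04, -3.17056449e-01,  9.48406245e-01,
        -1.17668176e-01],
       [ 0.00000000e+00,  0.00000000e+00,  0.00000000e+00,
         1.00000000e+00]])}
```

View pics/w1.png

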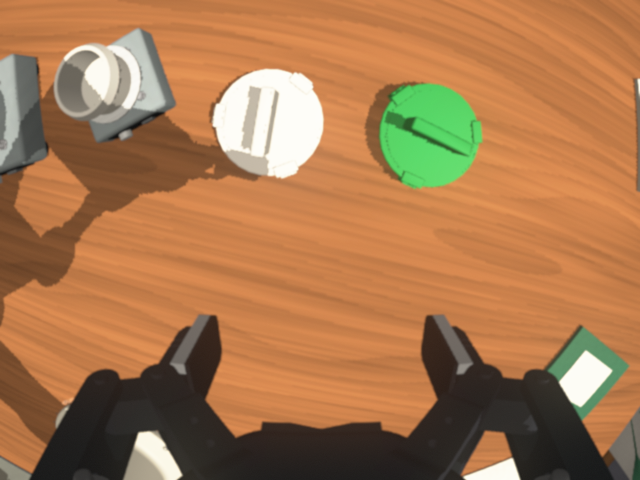

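The wrist view shows the white cover at (269,124) with its bar running roughly up and down. The green one is at (428,135) and the small mixer at (100,85), so the choice holds. I'll take a second view.

apply_moves([
  [[0.03,-0.025,0],0,0.085],
  [[0.06,-0.05,0],0,0.085],
  [[0.06,-0.05,0],0,0.085],
  [[0.06,-0.05,0],0,0.085],
])

```text
clock: 2.82
position: [0.5589, -0.1744, 0.2563]
tcp_rot: [[0.97, 0.244, -0.0], [0.244, -0.97, -0.0], [-0.0, 0.0, -1.0]]
contact_force: [-0.3, -0.3, 0.4]
gripper_width: 0.0851
finger_force: 0.0
```

```bash
python3 look.py 2 lid; cat > fitlid.py <<'E'
from h import *
import pickle
from scipy.optimize import least_squares
# fit plate top-edge circle (r=51mm) to the convex-ish outline; white pixels bar end via image
V=[]
for k,c in ((1,'lid'),(2,'lid')):
    d=pickle.load(open(f'w{k}.pkl','rb')); im=cv2.imread(f'pics/w{k}.png').astype(int)
    best=None
    for q in d[c]:
        g=im[q['mask']]; 
        if g.max(1).mean()-g.min(1).mean()<40: best=best or q
    cnt=max(cv2.findContours(best['mask'].astype(np.uint8),0,1)[0],key=len)[:,0]
    V.append((d['st'],cnt.astype(float)))
th=np.linspace(0,2*np.pi,720,endpoint=False)
from scipy.spatial import cKDTree
def res(p):
    r=[]
    for st,c in V:
        P=np.c_[p[0]+.051*np.cos(th),p[1]+.051*np.sin(th),0*th+p[2]]
        r.append(cKDTree(proj('wrist',P,st)).query(c)[0])
    return np.concatenate(r)
s=least_squares(res,[.583,-.17,.024],loss='soft_l1',f_scale=1.0,x_scale=.01,diff_step=1e-3)
print(s.x,np.median(s.fun))
E
python3 fitlid.py
python3 - <<'E'
import cv2
im=cv2.imread('pics/w2.png'); 
cv2.imwrite('pics/w2c.png',cv2.resize(im[60:300,180:460],None,fx=2.5,fy=2.5,interpolation=2))
E
```

```text
lid 0.87 [468.2 194.9] 7266 [array([ 0.615 , -0.3062]), array([ 0.6219, -0.2609])]
lid 0.62 [321.8 184.2] 8988 [array([ 0.5876, -0.1682]), array([ 0.6027, -0.1642])]
[ 0.5589 -0.1744  0.2563]
[ 0.58498344 -0.16773859  0.02121089] 0.6467459376361051
```

View pics/w2c.png

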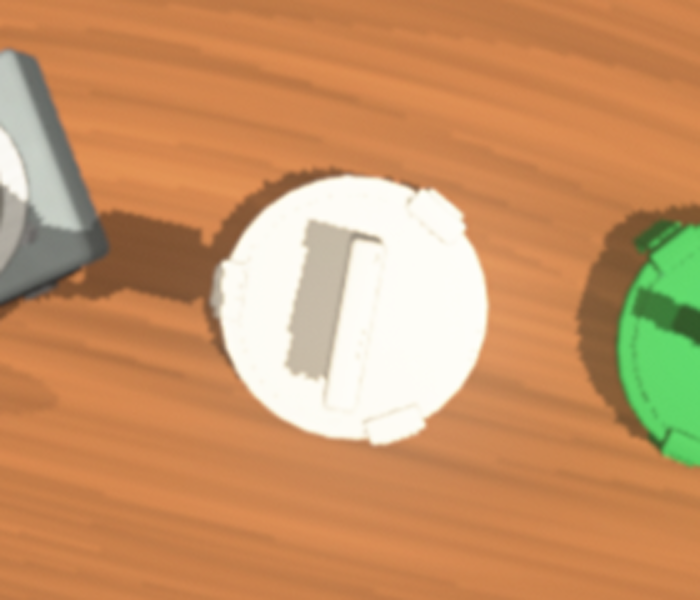

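The close crop shows the white cover. Its bar-top centre is at about (321.6,189.2) in the full wrist picture, and the bar leans slightly.

```bash
python3 - <<'E'
from h import *
import pickle
d1=pickle.load(open('w1.pkl','rb'))['st'];d2=pickle.load(open('w2.pkl','rb'))['st']
for st,a,b in ((d2,(367/2.5+180,238/2.5+60),(340/2.5+180,408/2.5+60)),(d1,(269,88),(261.5,156.5))):
    A,B=[atz('wrist',q,.0625,st) for q in (a,b)]; print((A+B)/2,np.linalg.norm(A-B),np.degrees(np.arctan2(*(A-B)[1::-1])))
print(tri([ray('wrist',(321.6,189.2),d2),ray('wrist',(265.5,122),d1)]))
R=np.array(d2['tcp_rot']);print('tool yaw',np.degrees(np.arctan2(R[1,0],R[0,0])))
def L(x,y): return R.T@(np.array([x,y,0])-[*d2['position'][:2],0])
print(L(.585,-.1677))
E
```

```text
[ 0.58624106 -0.1680344   0.0625    ] 0.05952232584767845 5.333759131212768
[ 0.58518146 -0.1710518   0.0625    ] 0.05822032509690004 7.165323754967368
(array([ 0.58479838, -0.16903647,  0.048489  ]), [np.float64(0.0004432688944130417), np.float64(0.0004432688944129366)])
tool yaw 14.107566143152974
[ 2.69893949e-02 -1.64852407e-04 -8.64263794e-06]
```

apply_moves([
  [[0.01,-0.055,0],4,0.085],
  [[0.02,-0.11,0],8.5,0.085],
  [[0.03,-0.165,0],8.5,0.085],
  [[0.036,-0.22,0],8.5,0.085],
  [[0.042,-0.27,0],8.5,0.085],
  [[0.042,-0.27,0],8.5,0.085],
  [[0.042,-0.27,0],8.5,0.085],
])

```text
clock: 3.8
position: [0.5342, 0.0976, 0.2564]
tcp_rot: [[0.995, 0.098, 0.0], [0.098, -0.995, -0.0], [0.0, 0.0, -1.0]]
contact_force: [-0.6, -0.2, -0.8]
gripper_width: 0.0851
finger_force: 0.0
```

```bash
python3 look.py 3 pot mixer
```

```text
pot 0.98 [217.7 221.7] 16583 [array([0.5194, 0.1947]), array([0.5481, 0.168 ])]
pot 0.77 [451.5 167.4] 6432 [array([ 0.594 , -0.0192]), array([0.6004, 0.018 ])]
mixer 0.79 [233.6 209.7] 22742 [array([0.5324, 0.1795]), array([0.5572, 0.1572])]
mixer 0.78 [440.5 160.6] 9761 [array([ 0.5987, -0.0073]), array([0.6037, 0.0264])]
[0.5342 0.0976 0.2564]
```

apply_moves([
  [[0.0,-0.05,0],0,0.085],
  [[0.0,-0.1,0],0,0.085],
  [[0.0,-0.1,0],0,0.085],
  [[0.0,-0.1,0],0,0.085],
])

```text
clock: 4.45
position: [0.5245, 0.1972, 0.2562]
tcp_rot: [[0.995, 0.098, -0.0], [0.098, -0.995, -0.0], [-0.0, 0.0, -1.0]]
contact_force: [-0.0, 0.6, 0.3]
gripper_width: 0.085
finger_force: 0.0
```

```bash
python3 look.py 4 pot mixer; python3 - <<'E'
import cv2,numpy as np
a=cv2.imread('pics/w3.png');b=cv2.imread('pics/w4.png')
cv2.imwrite('pics/w34.png',cv2.resize(np.vstack([a[:380],b[:380]]),None,fx=.78,fy=.78))
E
```

```text
pot 0.77 [547.5 173. ] 5518 [array([ 0.5966, -0.0289]), array([0.5993, 0.0411])]
pot 0.68 [350.7 220. ] 17032 [array([0.5232, 0.169 ]), array([0.5479, 0.1797])]
mixer 0.95 [352.  206.1] 21968 [array([0.5365, 0.1694]), array([0.5572, 0.18  ])]
mixer 0.58 [531. 169.] 8991 [array([ 0.597 , -0.0072]), array([0.5996, 0.0563])]
[0.5245 0.1972 0.2562]
```

View pics/w34.png

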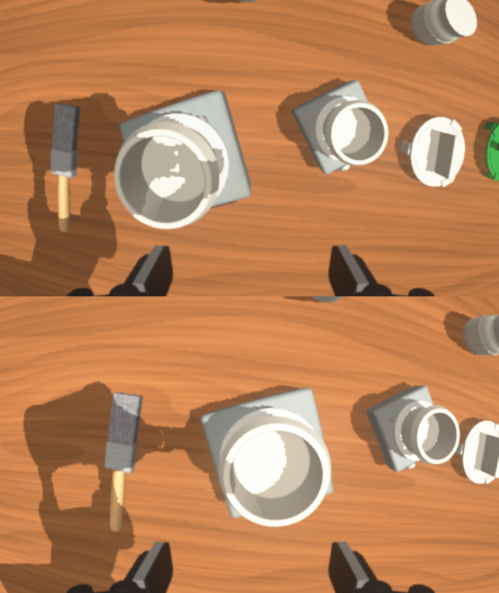

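The stacked wrist views show the large pot, its mouth centred at about (214,228) in w3 and (350,220) in w4, with the jaws clear of it. Next I fit its rim cone to the mask outlines.

```bash
cat > fitpot.py <<'E'
from h import *
import pickle
from scipy.optimize import least_squares
from scipy.spatial import cKDTree
V=[]
for k in (3,4):
    d=pickle.load(open(f'w{k}.pkl','rb')); q=max(d['pot'],key=lambda q:q['mask'].sum())
    c=max(cv2.findContours(q['mask'].astype(np.uint8),0,1)[0],key=len)[:,0].astype(float)
    V.append([d['st'],c])
th=np.linspace(0,2*np.pi,360,endpoint=False)
def outline(p,st):
    P=np.vstack([np.c_[p[0]+r*np.cos(th),p[1]+r*np.sin(th),0*th+p[2]-dz] for r,dz in ((.045,0),(.0505,.014))])
    h=cv2.convexHull(proj('wrist',P,st).astype(np.float32))[:,0]
    h=np.vstack([h,h[:1]]); s=np.r_[0,np.cumsum(np.linalg.norm(np.diff(h,axis=0),axis=1))]
    t=np.arange(0,s[-1],.3); return np.c_[np.interp(t,s,h[:,0]),np.interp(t,s,h[:,1])]
def res(p): return np.concatenate([cKDTree(outline(p,st)).query(c)[0] for st,c in V])
def run(fix=None):
    f=(lambda p:res([*p,fix])) if fix else res
    s=least_squares(f,[.54,.175]+([] if fix else [.141]),loss='cauchy',f_scale=1.5,x_scale=.01,diff_step=1e-3); return s
lo=[c for _,c in V]
for i,v in enumerate(V): v[1]=lo[i][lo[i][:,1]>(lo[i][:,1].min()+lo[i][:,1].max())/2]
for z in (None,.141,.138,.144):
    s=run(z); print(z,s.x,s.cost,np.median(s.fun))
p=run(.141).x
for k,(st,c) in zip((3,4),V):
    im=cv2.imread(f'pics/w{k}.png')
    for u in outline([*p,.141],st): cv2.circle(im,tuple(int(x) for x in np.round(u)),0,(0,0,255),-1)
    x0=130 if k==3 else 250
    cv2.imwrite(f'pics/o{k}.png',cv2.resize(im[130:310,x0:x0+200],None,fx=2,fy=2))
a=np.hstack([cv2.imread('pics/o3.png'),cv2.imread('pics/o4.png')]); cv2.imwrite('pics/o.png',a)
E
python3 fitpot.py
```

```text
None [0.54042003 0.17631912 0.13995035] 150.54275991150388 0.44296454389716555
0.141 [0.54090953 0.17627549] 156.961212899397 0.4910457244008637
0.138 [0.53936726 0.17627052] 190.2411311250541 0.6304742767697111
0.144 [0.54249461 0.17599177] 242.93286774039538 0.6642730091309133
```

View pics/o.png

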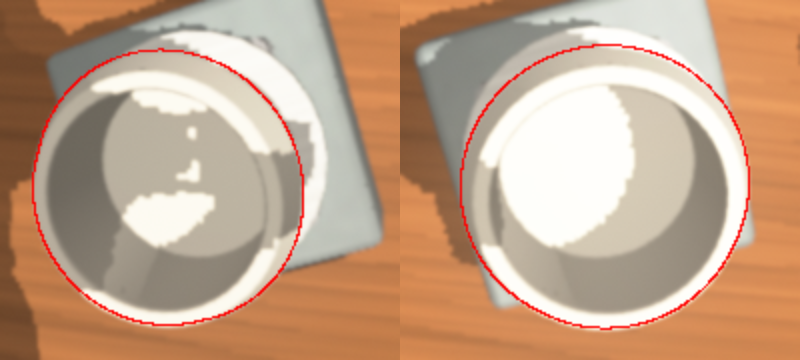

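The outline hugs the rim in both views, putting the pot rim at (0.541, 0.176, 0.141). Now back to the cover.

apply_moves([
  [[0.004,0.06,0],0,0.045],
  [[0.008,0.12,0],0,0.045],
  [[0.012,0.18,0],0,0.045],
  [[0.017,0.24,0],0,0.045],
  [[0.021,0.3,0],0,0.045],
  [[0.025,0.36,0.03],0,0.045],
  [[0.025,0.369,0.08],0,0.045],
  [[0.025,0.369,0.12],0,0.045],
  [[0.025,0.369,0.12],0,0.045],
  [[0.025,0.369,0.12],0,0.045],
])

```text
clock: 5.85
position: [0.586, -0.1673, 0.1378]
tcp_rot: [[0.995, 0.098, 0.002], [0.098, -0.995, -0.001], [0.001, 0.001, -1.0]]
contact_force: [-0.3, 0.2, 0.4]
gripper_width: 0.045
finger_force: 0.0
```

```bash
python3 look.py 5 lid
```

```text
lid 0.74 [323.1 251. ] 17615 [array([ 0.593 , -0.1683]), array([ 0.6273, -0.1642])]
lid 0.69 [525.7 233.3] 12635 [array([ 0.6187, -0.3029]), array([ 0.6412, -0.2364])]
[ 0.586  -0.1673  0.1378]
```

View pics/w5.png

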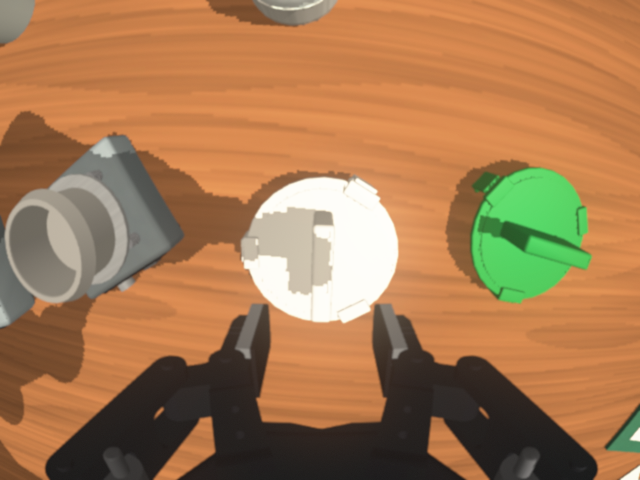

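The bar sits midway between the jaws (columns about 312–332) and lines up with them. Going down to grasp.

apply_moves([
  [[0,0,0.04],0,0.045],
  [[0,0,0.07],0,0.045],
  [[0,0,0.083],0,0.045],
  [[0,0,0.083],0,0.045],
  [[0,0,0.083],0,0.0],
  [[0,0,0.083],0,0.0],
  [[0,0,0.083],0,0.0],
  [[0,0,0.083],0,0.0],
  [[0,0,0.083],0,0.0],
  [[0,0,0.083],0,0.0],
], force=60)

```text
clock: 7.2
position: [0.5863, -0.1671, 0.0546]
tcp_rot: [[0.995, 0.098, 0.002], [0.098, -0.995, -0.001], [0.002, 0.001, -1.0]]
contact_force: [-0.6, 1.0, 9.1]
gripper_width: 0.0108
finger_force: 58.4
```

apply_moves([
  [[0,0,-0.01],0,0.0],
  [[0,0,-0.04],0,0.0],
  [[0,0,-0.09],0,0.0],
  [[0,0,-0.14],0,0.0],
  [[0,0,-0.17],0,0.0],
  [[0,0,-0.17],0,0.0],
  [[0,0,-0.17],0,0.0],
])

```text
clock: 8.07
position: [0.585, -0.1666, 0.223]
tcp_rot: [[0.995, 0.098, -0.001], [0.098, -0.995, 0.0], [-0.001, -0.0, -1.0]]
contact_force: [0.2, 0.3, -0.8]
gripper_width: 0.0111
finger_force: 58.6
```

```bash
python3 look.py 6 lid; cp pics/w6.png pics/w6v.png
```

```text
lid 0.71 [323.4 286.1] 27478 [array([ 0.5294, -0.1745]), array([ 0.5749, -0.1693])]
[ 0.585  -0.1666  0.223 ]
```

View pics/w6v.png

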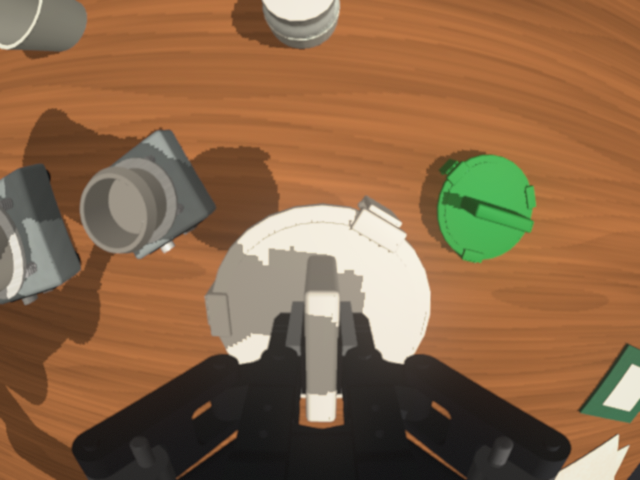

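The cover is held level and the bar is centred. I'll fit where the plate sits relative to the tool, to correct the target over the pot.

```bash
python3 - <<'E'
from h import *
import pickle
from scipy.optimize import least_squares
from scipy.spatial import cKDTree
d=pickle.load(open('w6.pkl','rb')); st=d['st']; q=d['lid'][0]; R=np.array(st['tcp_rot'])
c=max(cv2.findContours(q['mask'].astype(np.uint8),0,1)[0],key=len)[:,0].astype(float); c=c[c[:,1]<335]
th=np.linspace(0,2*np.pi,720,endpoint=False)
def outline(p):
    P=np.vstack([np.c_[p[0]+.051*np.cos(th),p[1]+.051*np.sin(th),0*th+p[2]-dz] for dz in (0,.005)])
    h=cv2.convexHull(proj('wrist',P,st).astype(np.float32))[:,0]; h=np.vstack([h,h[:1]])
    s=np.r_[0,np.cumsum(np.linalg.norm(np.diff(h,axis=0),axis=1))]; t=np.arange(0,s[-1],.3)
    return np.c_[np.interp(t,s,h[:,0]),np.interp(t,s,h[:,1])]
z=st['position'][2]-.030
f=lambda p:cKDTree(outline([p[0],p[1],p[2] if len(p)>2 else z])).query(c)[0]
for p0 in ([.585,-.167],[.585,-.167,z]):
    s=least_squares(f,p0,loss='cauchy',f_scale=1.5,x_scale=.01,diff_step=1e-3)
    print(s.x,z,np.median(s.fun), R.T@(np.r_[s.x[:2],0]-np.r_[st['position'][:2],0]))
e=np.r_[s.x[:2]*0,0]
g=R.T@(np.array([.5409,.1763,0])-np.r_[st['position'][:2],0]); print('tool shift to put TCP over rim',g)
E
```

```text
[ 0.58297086 -0.16640727] 0.19300932694435097 2.3070171897265155 [-1.98578394e-03 -3.66154162e-04  1.27597726e-06]
[ 0.58282545 -0.16667337  0.19183119] 0.19300932694435097 2.657273839824059 [-2.15665908e-03 -1.15640725e-04  1.29914308e-06]
tool shift to put TCP over rim [-1.01561792e-02 -3.45549386e-01  1.12096394e-04]
```

apply_moves([
  [[-0.001,-0.03,0],0,0.0],
  [[-0.002,-0.08,0],0,0.0],
  [[-0.003,-0.13,0],0,0.0],
  [[-0.005,-0.18,0],0,0.0],
  [[-0.006,-0.23,0],0,0.0],
  [[-0.008,-0.28,0],0,0.0],
  [[-0.009,-0.32,0],0,0.0],
  [[-0.009,-0.3457,0],0,0.0],
  [[-0.009,-0.3457,0],0,0.0],
  [[-0.009,-0.3457,0],0,0.0],
  [[-0.009,-0.3457,0],0,0.0],
])

```text
clock: 9.55
position: [0.5425, 0.1755, 0.223]
tcp_rot: [[0.995, 0.097, -0.001], [0.097, -0.995, -0.0], [-0.001, 0.0, -1.0]]
contact_force: [0.3, 0.1, -1.6]
gripper_width: 0.0113
finger_force: 58.6
```

```bash
python3 - <<'E'
from h import *
st=bot.state(); print(st['position'],st['contact_force'])
a=save('scene','pics/s2.png'); b=save('top','pics/t2.png'); w=save('wrist','pics/w7.png')
# predicted outlines: lid plate at tcp, rim at estimate
th=np.linspace(0,2*np.pi,720)
p=st['position']
for n,im in (('scene',a),('top',b)):
    im=im[:,:,::-1].copy()
    im=cv2.resize(im,None,fx=4,fy=4,interpolation=2)
    for (x,y,z,r,col) in ((p[0],p[1],p[2]-.0301,.051,(0,0,255)),(.5409,.1763,.127,.0505,(0,255,0)),(.5409,.1763,.141,.045,(255,0,0))):
        uv=proj(n,np.c_[x+r*np.cos(th),y+r*np.sin(th),0*th+z]); 
        cv2.polylines(im,[((uv+.5)*4).astype(int)],True,col,1)
    c=proj(n,[.5409,.1763,.15])[0]*4; u,v=int(c[0]),int(c[1])
    cv2.imwrite(f'pics/{n}_o.png',im[v-220:v+220,u-200:u+200])
cv2.imwrite('pics/o2.png',np.hstack([cv2.imread('pics/scene_o.png'),cv2.imread('pics/top_o.png')]))
E
```

```text
[0.54254383 0.17553116 0.22300666] [ 0.27702192  0.05897742 -1.64565363]
```

View pics/o2.png

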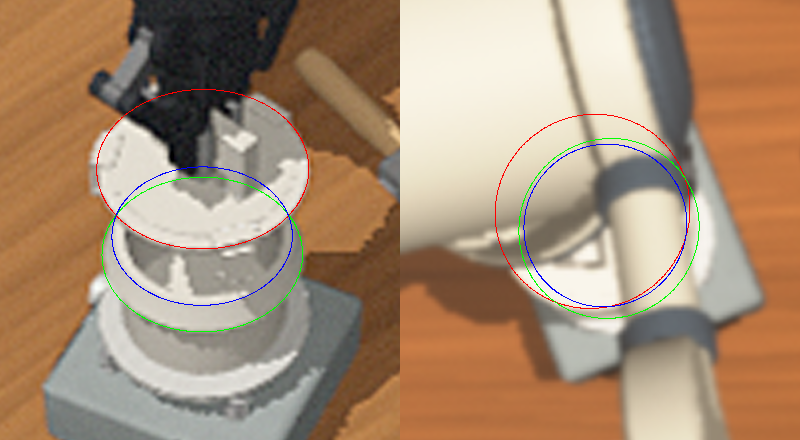

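The scene overlay agrees with the estimates to about 1 mm. Lowering to just above first contact.

apply_moves([
  [[0,-0.0007,0.01],0,0.0],
  [[0,-0.0007,0.02],0,0.0],
  [[0,-0.0007,0.028],0,0.0],
  [[0,-0.0007,0.034],0,0.0],
  [[0,-0.0007,0.036],0,0.0],
  [[0,-0.0007,0.038],0,0.0],
  [[0,-0.0007,0.038],0,0.0],
])

```text
clock: 10.58
position: [0.5424, 0.177, 0.1854]
tcp_rot: [[0.995, 0.098, -0.0], [0.098, -0.995, -0.0], [-0.0, 0.0, -1.0]]
contact_force: [-2.5, -0.5, 3.9]
gripper_width: 0.0112
finger_force: 59.4
```

Contact has begun, and the side force of -2.5 N in x says the cover is slightly too far +x. Trim 1 mm and press gently.

apply_moves([
  [[-0.0005,0,0],0,0.0],
  [[-0.001,0,0.0],0,0.0],
  [[-0.001,0,0.001],0,0.0],
  [[-0.001,0,0.002],0,0.0],
  [[-0.001,0,0.002],0,0.0],
])

```text
clock: 11.2
position: [0.5418, 0.177, 0.1834]
tcp_rot: [[0.995, 0.098, 0.001], [0.098, -0.995, 0.0], [0.001, -0.0, -1.0]]
contact_force: [-0.1, -1.8, 6.3]
gripper_width: 0.0115
finger_force: 59.5
```

apply_moves([
  [[0,0.0006,0.001],0,0.0],
  [[0,0.0006,0.002],0,0.0],
  [[0,0.0006,0.003],0,0.0],
  [[0,0.0006,0.004],0,0.0],
  [[0,0.0006,0.004],0,0.0],
])

```text
clock: 11.82
position: [0.5419, 0.1767, 0.1797]
tcp_rot: [[0.995, 0.098, 0.001], [0.098, -0.995, 0.001], [0.001, -0.001, -1.0]]
contact_force: [-1.7, -0.5, 9.3]
gripper_width: 0.0112
finger_force: 60.2
```

apply_moves([
  [[-0.0003,0,0.001],0,0.0],
  [[-0.0005,0,0.002],0,0.0],
  [[-0.0005,0,0.003],0,0.0],
  [[-0.0005,0,0.004],0,0.0],
  [[-0.0005,0,0.004],0,0.0],
])

```text
clock: 12.45
position: [0.5418, 0.1766, 0.1759]
tcp_rot: [[0.995, 0.098, 0.002], [0.098, -0.995, 0.001], [0.002, -0.001, -1.0]]
contact_force: [-0.0, 0.4, 11.9]
gripper_width: 0.0114
finger_force: 60.6
```

apply_moves([
  [[0,0,0.001],0,0.0],
  [[0,0,0.002],0,0.0],
  [[0,0,0.002],0,0.0],
])

```text
clock: 12.82
position: [0.5418, 0.1766, 0.174]
tcp_rot: [[0.995, 0.098, 0.002], [0.098, -0.995, 0.001], [0.002, -0.001, -1.0]]
contact_force: [-0.4, -0.2, 13.9]
gripper_width: 0.0111
finger_force: 60.8
```

apply_moves([
  [[0,0,0.001],0,0.0],
  [[0,0,0.002],0,0.0],
  [[0,0,0.002],0,0.0],
])

```text
clock: 13.2
position: [0.5417, 0.1767, 0.1717]
tcp_rot: [[0.995, 0.098, 0.002], [0.098, -0.995, 0.001], [0.002, -0.001, -1.0]]
contact_force: [0.6, 1.0, 7.5]
gripper_width: 0.0108
finger_force: 60.3
```

The force fell by 6 N, so the clips have snapped. A little more push confirms it is home.

apply_moves([
  [[0,0,0.001],0,0.0],
  [[0,0,0.002],0,0.0],
  [[0,0,0.002],0,0.0],
])

```text
clock: 13.58
position: [0.5417, 0.1766, 0.1698]
tcp_rot: [[0.995, 0.098, 0.002], [0.098, -0.995, 0.001], [0.002, -0.001, -1.0]]
contact_force: [0.1, -0.6, 9.5]
gripper_width: 0.0113
finger_force: 60.5
```

apply_moves([
  [[0,0,-0.001],0,0.0],
  [[0,0,-0.003],0,0.0],
  [[0,0,-0.005],0,0.0],
  [[0,0,-0.006],0,0.0],
  [[0,0,-0.006],0,0.0],
  [[0,0,-0.006],0,0.0],
])

```text
clock: 14.32
position: [0.5411, 0.1764, 0.1752]
tcp_rot: [[0.995, 0.098, 0.0], [0.098, -0.995, 0.0], [0.0, -0.0, -1.0]]
contact_force: [3.1, 1.9, 3.1]
gripper_width: 0.0112
finger_force: 59.7
```

apply_moves([
  [[0,0,0],0,0.02],
  [[0,0,0],0,0.035],
  [[0,0,0],0,0.045],
  [[0,0,0],0,0.045],
  [[0,0,0],0,0.045],
  [[0,0,-0.01],0,0.045],
  [[0,0,-0.04],0,0.045],
  [[0,0,-0.08],0,0.045],
  [[-0.02,0,-0.11],0,0.045],
  [[-0.05,0,-0.11],0,0.045],
  [[-0.05,0,-0.11],0,0.045],
  [[-0.05,0,-0.11],0,0.045],
])

```text
clock: 15.82
position: [0.4918, 0.1715, 0.2857]
tcp_rot: [[0.995, 0.098, 0.001], [0.098, -0.995, 0.0], [0.001, -0.0, -1.0]]
contact_force: [0.3, 0.8, 0.3]
gripper_width: 0.0451
finger_force: 0.0
```

```bash
python3 - <<'E'
from h import *
st=bot.state(); a=save('scene','pics/s3.png')[:,:,::-1]; w=save('wrist','pics/w8.png')[:,:,::-1]
c=cv2.resize(a[120:260,260:400],(480,480),interpolation=2); cv2.imwrite('pics/f.png',np.hstack([c,cv2.resize(w[30:430,180:447],(320,480))]))
import pickle
from scipy.optimize import least_squares
from scipy.spatial import cKDTree
th=np.linspace(0,2*np.pi,720,endpoint=False)
q=bot.masks_of('wrist','lid')[0]; c=max(cv2.findContours(q['mask'].astype(np.uint8),0,1)[0],key=len)[:,0].astype(float)
f=lambda p:cKDTree(proj('wrist',np.c_[p[0]+.051*np.cos(th),p[1]+.051*np.sin(th),0*th+p[2]],st)).query(c)[0]
s=least_squares(f,[.541,.1765,.146],loss='cauchy',f_scale=1,x_scale=.01,diff_step=1e-3); print(q['xy'],s.x,np.median(s.fun))
E
```

```text
[319.3, 172.2] [0.53962906 0.17600687 0.14286237] 0.5200935862635394
```

View pics/f.png

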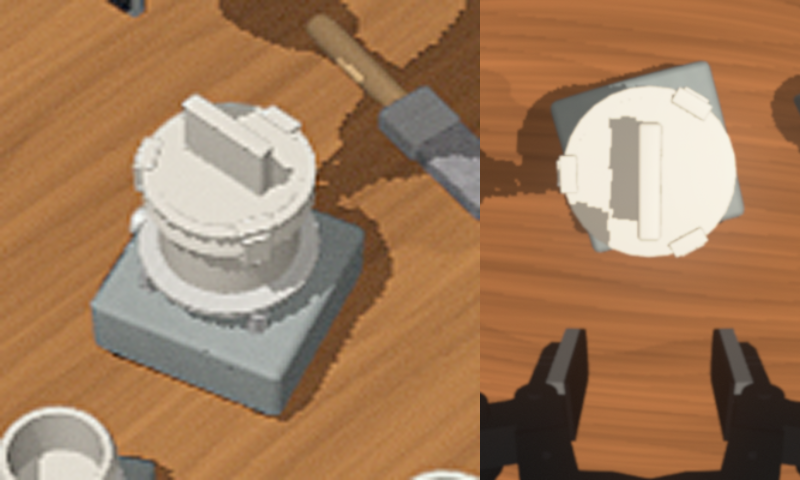

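The cover sits level and centred on the large pot. Its fitted height (0.143 m) carries the same bias of about -3 mm as the fit on the table, so it is home. Handing in.

```bash
python3 -c "
from rig import bot;print(bot.job_done())"
```

```text
the job is handed in; nothing more can be done
None
```

The white cover is on the larger mixer's pot and released. The push fell from 13.9 N to 7.5 N as the clips snapped, and the last pictures show it level and centred. I handed the job in at about 16 s; no verdict came back.

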